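Issue a padlock from the slide-lid stock box and count it out

TASK

Open the wooden stock box by lifting its sliding lid's end over the stop lip and sliding it out of the grooves, and lay the lid flat, grip bar up, on the black rubber mat. Then take the padlock out of the box and set it down gently, lying flat, in the grey tray. Last, count it out: push the loose stock counter by its button up against the bracket's upright stop and press the button fully in, then let go, leaving the stock counter against the stop and the other things on the worktop undisturbed.

Things in the scene. Friction and masses are not known exactly. Their poses are not given: they have to be found in the camera images.
- box: Plywood stock box fixed to the worktop, 180 long (its x) x 156 wide (y) x 60 high; z up, the stop lip is at its -x end. Origin: centre of its underside on the worktop. Inside 164 x 124, inner floor 6 above the worktop. The lid lies on ledges 42 above the worktop, with 2 of play at its ends and long edges; low cheeks (50 high) flank it at the lip half.
- box_lip (a point): Top middle of the box's stop lip, 48 above the worktop: it spans x = -90 to -82 of the box and stands 6 above the lid's underside, so the closed lid cannot slide. Raised 6 or more at this end, the lid passes over it towards -x. Axes as the box.
- box_rail (a point): Mid-way between the front ends of the two rails that overhang the lid's long edges, at the height of their undersides: x = +10 of the box, 54 above the worktop (6 of play over the lid; tops at 60). They run to the rear wall (+82). The lid's lip end can rise about 13 before it binds under them; the lid is clear of them after 72 of travel. Axes as the box.
- lid_grip (a point): Centre of the raised wooden grip bar on the lid. The lid is a loose wooden board 160 (x) x 138 (y) x 6 thick, about 0.16 kg; the bar is 70 long (x), 18 wide (y), 30 high above the board. This point lies 21 above the board's underside and 40 from the board's centre towards its -x (lip) end. Axes are the lid's own; when closed they are the box's.
- lid_end (a point): Middle of the lid's lower edge at its lip (-x) end: 80 from the board's centre, on the underside. Axes as the lid.
- lid_rear (a point): Middle of the lid's lower edge at its rear (+x) end, on the underside. Axes as the lid.
- lock: Padlock lying flat inside the box, about 0.3 kg. Origin: centre of its brass body, half-way up. Body 50 long (x) x 44 wide (y) x 24 thick (z, up); the steel shackle (9 thick bar, 37 wide) reaches from the body to 64 in +x at half height. It lies roughly along the box; between its long sides and the box's walls is room for fingers opened to about 60, not for a gripper opened wide.
- mat: Black rubber mat fixed flat on the worktop, 180 (x) x 200 (y) x 3 thick. Origin: centre of its underside.
- tray: Grey shallow open tray fixed on the worktop, 150 (x) x 130 (y) x 18 high, walls 4, floor about 4 thick. Origin: centre of its underside.
- bracket: Steel L bracket fixed on the worktop: a plate 220 (x) x 110 (y) x 3 thick with an upright stop 110 wide and 63 high at its +x end. Origin: centre of the plate's underside. The stop's face towards the plate lies at x = +100.
- counter: Loose grey plastic stock counter, a box 110 (x) x 64 (y) x 46 high, 0.25 kg, standing on the bracket's plate 15 to 45 short of the stop. Origin: centre of its underside. A round white push button (26 across) sticks out of its -x end, which faces away from the stop. Without the stop behind it, it slides away when the button is pushed.
- counter_foot (a point): Bottom middle of the stock counter's plain +x end, the end that comes against the bracket's stop.
- press_face (a point): Centre of the outer face of the stock counter's button, 26 above the stock counter's underside, 14 out of its -x end when not pressed. Axes as the stock counter; it is pressed along +x and moves with the button.
- press (a joint): Travel of the stock counter's button: 0 out, 0.008 fully in (m); spring, about 1 N at the start and 6 N fully in.
- tape_measure: Yellow tape measure, 75 x 34 x 66 high, standing loose; bystander. Origin: centre of its underside.
- marker: Black marker pen, 110 long, 16 thick, lying loose; bystander. Origin: its underside at mid length.
- carton: Small cardboard carton 100 x 70 x 50 high, loose; bystander. Origin: centre of its underside.
- jar: Jar 64 across, 90 high, loose; bystander. Origin: centre of its underside.
- tape_roll: Clear roll of packing tape lying flat, 100 across, 48 high, loose; bystander. Origin: centre of its underside.
- screwdriver: Screwdriver lying loose; bystander. Origin: its underside near mid length.
- calculator: Black desk calculator 160 x 70 x 20, loose; bystander. Origin: centre of its underside.
- lid: The lid itself (see lid_grip). Origin: centre of the board's underside; axes as above, its -x end is the lip end.
Mind the look-alikes: they are no part of the job. There is more than one size of the tray; the job needs the larger.

How it is judged:
On the way, in this order (a step that is already met when the one before it is completed fails the run):
1. the lid's end is raised over the stop lip while its rear is still in the grooves (z of lid_end in the frame of box above 0.0475 m and x of lid_end in the frame of box below -0.084 m and x of lid_rear in the frame of box above 0.015 m), for 0.05 s.
2. the lid has slid out of the grooves through the lip end (x of lid_rear in the frame of box below 0.01 m), for 0.05 s.
3. the lid lies flat on the mat, grip bar up, released (angle between lid_grip's own z axis and vertical below 0.05 rad and height (world z) of each of lid_end, lid_rear below 0.008 m and x of lid in the frame of mat between -0.09 and 0.09 m and y of lid in the frame of mat between -0.1 and 0.1 m and contact force between the fingers and lid below 0.05 N), for 0.2 s.
4. the padlock lies flat in the tray, released (x of lock in the frame of tray between -0.07 and 0.07 m and y of lock in the frame of tray between -0.06 and 0.06 m and height (world z) of lock below 0.024 m and angle between lock's own z axis and vertical below 0.12 rad and contact force between the fingers and lock below 0.05 N), for 0.2 s.
5. the counter is against the stop and its button is pressed fully in (x of counter_foot in the frame of bracket above 0.096 m and angle between counter's own z axis and vertical below 0.1 rad and value of joint press above 0.0065 m), for 0.1 s.
At the end, for the whole second after the job is handed in: Lid flat (0.05 rad, ends under 8 mm high), bar up, its centre over the mat; padlock flat (0.12 rad) in the tray, its body centre within the walls and under 24 mm high; counter upright on the bracket, plain end within 10 mm of the stop, button out again (under 3 mm) (angle between lid_grip's own z axis and vertical below 0.05 rad and height (world z) of each of lid_end, lid_rear below 0.008 m and x of lid in the frame of mat between -0.09 and 0.09 m and y of lid in the frame of mat between -0.1 and 0.1 m and x of lock in the frame of tray between -0.07 and 0.07 m and y of lock in the frame of tray between -0.06 and 0.06 m and height (world z) of lock below 0.024 m and angle between lock's own z axis and vertical below 0.12 rad and x of counter_foot in the frame of bracket above 0.09 m and angle between counter's own z axis and vertical below 0.1 rad and y of counter_foot in the frame of bracket between -0.055 and 0.055 m and value of joint press below 0.003 m); the robot touches nothing.
It fails at once if a bystander is moved by more than 30 mm (distance of any of tape_measure, marker, carton, jar, tape_roll, screwdriver, calculator from where it was at the start of the episode above 0.03 m).
It fails at once if the padlock is dropped or thrown (over 0.8 m/s out of the fingers) (contact force between the fingers and lock below 0.05 N and linear speed of lock above 0.8 m/s).
It fails at once if the stock counter is tipped over (angle between counter's own z axis and vertical above 0.5 rad).
It also fails if it takes over 61 s, if anything falls off the work surface, if the arm or the gripper's body presses on something with over 40 N, if the wrist force passes 120 N, or if a joint passes its speed limit or range.

ROBOT

A 6-joint arm with a two-finger parallel gripper is mounted at the origin on the work surface. World frame = base frame: x ahead of the robot, y to its left, z up, the work surface at z = 0. Lengths are in m, angles in rad, forces in N, time in s.
With the tool pointing down it reaches from about 0.35 to 0.975 m from the base axis. Payload 4.9 kg.
Tool frame: the origin (TCP) lies between the finger pads; the fingertips stand 22 mm ahead of it and the grasp point (between the pads) lies 3 mm ahead of it; z points along the fingers, y is the line along which they close (so a half turn about z gives the same grasp; the last joint's range is limited). The gripper opens to 85 mm and grips with 20 to 120 N. Pads are 22 mm wide; open, the fingers measure 114 mm over their backs; the gripper's body (76 mm by 85 mm) begins 54 mm behind the grasp point. The pads swing forward as they close: fully open they stand 13 mm farther back than shut.
Start: joints at [-1.341, 0.053, 1.613, -0, 1.476, -0.119], TCP at [0.214, -0.587, 0.253] pointing down, gripper open.
Joint ranges: [-3.01, 3.01], [-1.01, 2.22], [0.06, 2.58], [-1.02, 4.17], [0.09, 2.62], [-3.14, 3.14]. Speed limits (rad/s): [2.57, 2.57, 3.14, 3.14, 3.14, 3.14].

INTERFACE

Orientations are given as a unit quaternion [w, x, y, z].
In Python, from plant import state, grab_frame, get_calibration, job_done, recognise, regions_of gives the robot as it stands.
- The arm moves only by the tool apply_moves, never from a script. Its argument "targets" is a list of rows, each an object with "translation": the shift along the tool's x, y, z normalised to -1 to 1, where 1 is 100 mm, a list of three; "twist": the turn about the tool's z normalised to -1 to 1, where 1 is 0.1 rad; "hand": the opening, from 0 (shut) to 1 (fully open). A call has 1 to 8 rows; each row shifts and turns the commanded pose from where the row before left it, along the tool's axes as they then stand; what a row does not reach is not made up. A row lasts 1/10 s, in which the tool goes at most 50 mm and 8.59 degrees, less where a joint would pass 70% of its speed; a pose out of reach is approached as far as the arm can. A call with a number of a shift or a turn outside -1 to 1 is refused whole. A call with a gripper value outside its range is refused whole. The fingers move at their own pace and stop on an object; the grip force is fixed at half the most. Time passes only in rows, so rows that do not move let the fingers close. It gives the time, the measured TCP pose, the force, the opening and the grip force at its end, in the units of the state.
- state(): the state, without advancing time (a new reading comes with each control period).
- grab_frame(name): name is "scene" or "top"; returns the picture (480x640x3 uint8, red, green, blue); there is no depth.
- get_calibration(name): a dict with "camera_matrix" (3x3 intrinsics, pixels), "pose" (4x4, takes a point from camera to world coordinates). Camera axes: x right, y up, looking along -z (the intrinsics and any distortion apply to the point x, -y, -z); pixel columns grow to the right and rows downward; lengths in m; the calibration is good to about 2 mm. A picture is of the moment at which its call begins. get_calibration takes no time and is no camera call.
- job_done(): hands the job in; it is judged then, once.
Trained networks look in the newest picture that a camera, given by its name, has taken for a name from the list of things; names that differ only in an ending like _2 or _b are one class to them, and where a whole thing is asked for, a point or a joint stands for the part that bears it (a point fixed in the world has none). Each returns a list of dicts, best first, with "score" (0 to 1); they miss things now and then, are a little off and sometimes report something else, mostly with a low value. They report only what shows in the picture. A call takes as long as a camera call. They do not tell look-alikes from the thing itself.
- recognise(camera, query): "point" ([x, y, z] in m, in world coordinates, good to about 4 mm: the middle of the surface that is visible of it).
- regions_of(camera, query): "pixels" (480x640 bool, what is visible of it).
The state is a dict: "time": time; "joint_pos": joint angles; "joint_vel": joint speeds; "joint_efforts": joint torques, N m; "tool_pos": TCP position; "tool_rot": TCP orientation; "contact_force": force on the tool from outside, world axes, zero at the start; "ft_torque": the same for the moment, N m; "gripper_width": opening from 0.0 (shut) to 1.0 (fully open); "grasp_force": force on a finger pad.
Only numpy, scipy, OpenCV 4.12 (cv2) and the standard library are available. Lean on these libraries where they do the work, as an engineer would, in place of code of your own. Each camera call takes 0.05 s, during which the arm holds its last target. There are 200 camera calls.

## Working session

There is one attempt and no reset: what is moved stays moved. The work goes in short steps, Python scripts to look and compute and a tool call to move; the robot and the scene stay as the last step left them, time stands still between calls to the robot, and variables do not carry over. Pictures are saved under pics/ and viewed, at most 10 in all, crops included, and the job is handed in when it is done.

Besides the shell and the picture viewer there is one more tool, called after ">>>" in YAML: its name, and indented under it one key for each argument. apply_moves: Moves the arm, as the interface text tells. Its arguments: {"type":"object","properties":{"targets":{"type":"array"}},"required":["targets"]}

```bash
mkdir -p pics; python3 - <<'E'
from plant import *
import cv2, numpy as np
s=state(); print(s)
for n in("scene","top"):
    cv2.imwrite(f"pics/{n}0.png",grab_frame(n)[:,:,::-1]); c=get_calibration(n); print(n,c)
for q in ["box","lid_grip","mat","tray","bracket","counter","press_face","tape_measure","marker","carton","jar","tape_roll","screwdriver","calculator"]:
    print(q,[(np.round(d["point"],3).tolist(),round(d["score"],2)) for d in recognise("top",q)])
E
```

```text
{'time': 0.0, 'joint_pos': array([-1.34096442e+00,  5.33737794e-02,  1.61430417e+00,  7.83847085e-06,
        1.47599585e+00, -1.19032689e-01]), 'joint_vel': array([-2.17962216e-04, -2.83084897e-04,  4.56384674e-04,  3.22954437e-04,
        4.63566163e-04, -7.27836030e-05]), 'joint_efforts': array([-1.23984140e-03, -3.93684053e+01, -3.70180106e+01, -1.51441332e-04,
        7.11461005e-03,  1.26218328e-05]), 'tool_pos': array([ 0.21349424, -0.58678758,  0.25204641]), 'tool_rot': array([-1.03919330e-03,  9.84824754e-01,  1.73548613e-01, -5.37226269e-05]), 'contact_force': array([-0.49249776,  0.4169149 ,  0.21053146]), 'ft_torque': array([-0.00156641, -0.02327576, -0.05774493]), 'grasp_force': 0.0, 'gripper_width': 0.9956206648227846}
scene {'camera_matrix': array([[578.42868307,   0.        , 329.02003728],
       [  0.        , 578.42868307, 247.30609157],
       [  0.        ,   0.        ,   1.        ]]), 'pose': array([[ 3.43681498e-01, -5.85333613e-01,  7.34348412e-01,
         1.45700920e+00],
       [ 9.39085721e-01,  2.13368738e-01, -2.69428638e-01,
        -3.69172397e-01],

[... 651 characters left out ...]
0.556, 0.035, 0.051], 0.78), ([0.561, -0.194, 0.051], 0.28)]
mat [([0.528, 0.338, 0.004], 0.62)]
tray [([0.371, -0.489, 0.004], 0.63), ([0.555, -0.402, 0.005], 0.58)]
bracket [([0.562, -0.194, 0.052], 0.37)]
counter [([0.56, -0.196, 0.051], 0.78), ([0.55, 0.018, 0.047], 0.45)]
press_face [([0.387, 0.104, 0.066], 0.38), ([0.551, 0.015, 0.054], 0.3)]
tape_measure [([0.387, 0.101, 0.065], 0.7), ([0.559, 0.034, 0.047], 0.22), ([0.538, -0.19, 0.004], 0.17)]
marker [([0.377, -0.132, 0.014], 0.69)]
carton [([0.71, 0.262, 0.053], 0.85)]
jar [([0.74, -0.267, 0.089], 0.94)]
tape_roll [([0.772, 0.046, 0.05], 0.72)]
screwdriver [([0.763, -0.157, 0.025], 0.85)]
calculator [([0.311, -0.307, 0.019], 0.64)]
```

View pics/top0.png

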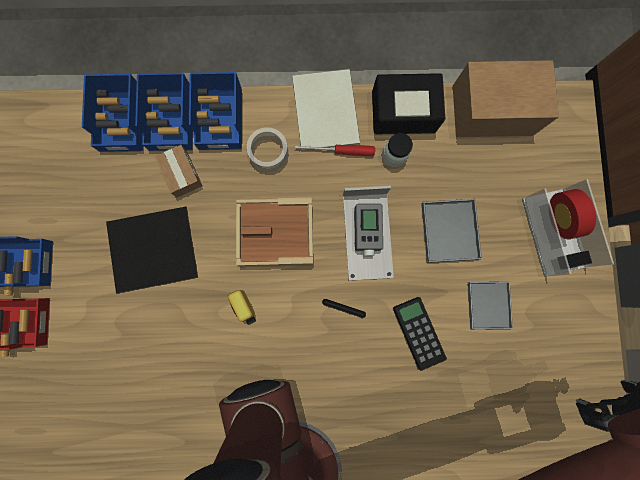

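View pics/scene0.png

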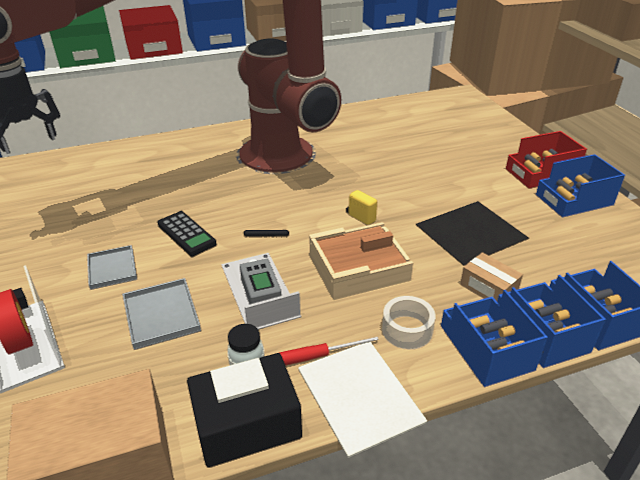

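The top view shows the box at (275,234) with the lid's grip bar at (257,230), so the lip end faces image-left, which is world +y. The mat is at (152,250), the large tray at (451,231) and the counter at (368,227). The counter's button is at the bottom, facing the robot, and the stop is at the top. I'll measure these next.

```bash
cat > h.py <<'E'
from plant import *
import cv2, numpy as np
from scipy.spatial.transform import Rotation as R
def px2w(cam,uv,z):
    c=get_calibration(cam);K=c["camera_matrix"];T=c["pose"]
    uv=np.atleast_2d(np.asarray(uv,float))
    d=np.c_[(uv[:,0]-K[0,2])/K[0,0],-(uv[:,1]-K[1,2])/K[1,1],-np.ones(len(uv))]@T[:3,:3].T
    o=T[:3,3]; return o+d*((z-o[2])/d[:,2])[:,None]
def w2px(cam,p):
    c=get_calibration(cam);K=c["camera_matrix"];T=c["pose"]
    q=(np.atleast_2d(p)-T[:3,3])@T[:3,:3]
    return np.c_[K[0,0]*q[:,0]/-q[:,2]+K[0,2],K[1,1]*q[:,1]/q[:,2]+K[1,2]]
def rect(m,cam,z):
    pts=px2w(cam,np.argwhere(m)[:,::-1],z)[:,:2].astype(np.float32)
    (c,s,a)=cv2.minAreaRect(pts*1000); return np.round(c,1),np.round(s,1),round(a,1),np.round(pts.mean(0)*1000,1)
def tool():
    s=state(); return s["tool_pos"],R.from_quat(np.roll(s["tool_rot"],-1)).as_matrix()
def plan(p):
    "shift in tool axes (units of 100 mm) to world TCP p"
    t,M=tool(); return np.round(M.T@(np.asarray(p)-t)*10,2)
E
python3 - <<'E'
from h import *
im=grab_frame("top"); cv2.imwrite("pics/c1.png",cv2.resize(im[175:290,225:415,::-1],None,fx=4.2,fy=4.2,interpolation=cv2.INTER_CUBIC))
for q,z in [("lid_grip",.078),("lid",.048),("box",.055),("mat",.003),("tray",.018),("bracket",.003),("counter",.046),("press_face",.026),("lock",.03)]:
    for d in regions_of("top",q)[:3]: print(q,round(d["score"],2),*rect(d["pixels"],"top",z))
E
```

```text
lid_grip 0.89 [554.3  27.4] [158.1 137.5] 90.0 [555.   30.2]
lid 0.72 [559.8  30.4] [137.7 158.3] 0.5 [559.1  32.2]
lid 0.41 [ 553.9 -389.3] [147.9 132.6] 1.5 [ 553.2 -388.8]
box 0.87 [557.6  31.3] [164.8 181.8] 1.0 [554.3  29.9]
box 0.32 [ 503.9 -191.2] [23.5 11.8] 88.7 [ 503.9 -190.3]
mat 0.72 [528.9 336.6] [180.2 202.4] 10.0 [528.1 336.1]
mat 0.54 [ 769.  -278.7] [66.7 95.4] 61.3 [ 768.5 -278.6]
tray 0.9 [ 557.8 -397.6] [154.4 136.2] 2.6 [ 556.7 -398.5]
tray 0.67 [ 375.3 -480.6] [102.  108.9] 88.7 [ 375.3 -480.1]
tray 0.43 [563.8  33.6] [166.  184.6] 0.0 [558.4  30.8]
bracket 0.78 [ 559.7 -196. ] [231.1 113.5] 0.5 [ 552.6 -195.9]
counter 0.78 [ 559.  -193.5] [ 64.7 125.3] 88.1 [ 563.1 -193.9]
press_face 0.65 [ 505.4 -194.9] [24.2 14.5] 88.7 [ 505.5 -194.5]
lock 0.58 [562.1  33.1] [168.  186.4] 0.3 [557.6  29.4]
```

View pics/c1.png

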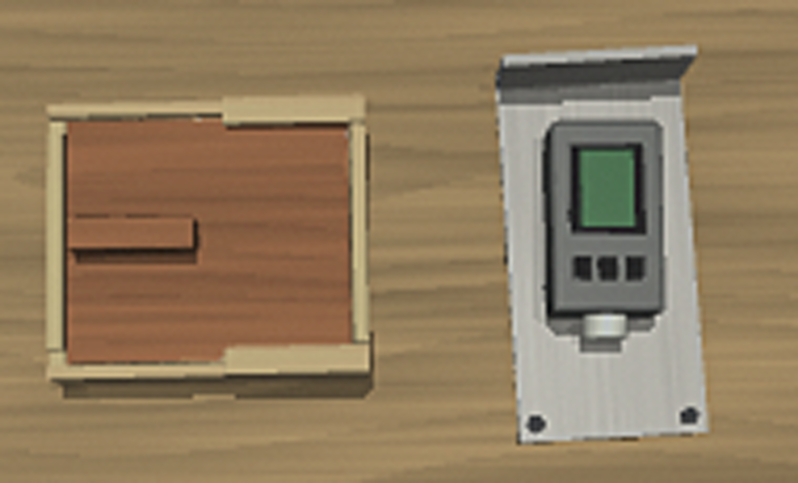

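The crop shows the box close to axis-aligned, with the grip bar's top face at about crop (68–193, 217–248). The bracket's plate corners are at crop (519,443) and (708,431), and the counter top is at (555–660, 122–312). I'll convert these to world coordinates.

```bash
python3 - <<'E'
from h import *
def c(pts,z): return np.round(px2w("top",np.array(pts)/4.2+[224.6,174.6],z)*1000,1)[:,:2].tolist()
print("bar",c([(68,217),(193,217),(193,249),(68,249)],.078))
print("lid",c([(68,121),(353,125),(351,345),(68,362)],.048))
print("box outer far wall/ near cheek",c([(47,112),(47,378)],.050),c([(225,97),(365,97),(369,373),(226,373)],.060))
print("plate",c([(519,443),(708,431),(503,103),(684,97)],.003))
print("stop top",c([(499,57),(697,46)],.063))
print("counter",c([(555,122),(660,122),(661,312),(553,312)],.046))
print("button",c([(585,313),(626,313),(626,338),(585,338)],.039))
print(plan([.555,.075,.253]))
E
```

```text
bar [[568.7, 104.7], [567.3, 36.2], [549.5, 36.4], [551.0, 104.7]]
lid [[628.7, 109.4], [623.0, -52.3], [497.6, -48.6], [491.6, 109.6]]
box outer far wall/ near cheek [[633.7, 121.0], [482.7, 120.9]] [[638.1, 19.3], [636.4, -59.5], [480.9, -58.4], [482.6, 20.5]]
plate [[442.4, -144.6], [446.9, -254.7], [643.8, -141.4], [645.2, -249.3]]
stop top [[657.1, -135.4], [661.2, -247.3]]
counter [[622.7, -167.5], [621.5, -227.4], [512.6, -223.4], [513.9, -162.6]]
button [[513.7, -181.4], [513.2, -204.7], [499.0, -204.1], [499.5, -180.9]]
[ 5.47 -5.06  0.  ]
```

>>> apply_moves:
  targets:
    - {"translation": [0.365,-0.337,0],"twist": 0,"hand": 1}
    - {"translation": [0.365,-0.337,0],"twist": 0,"hand": 1}
    - {"translation": [0.365,-0.337,0],"twist": 0,"hand": 1}
    - {"translation": [0.365,-0.337,0],"twist": 0,"hand": 1}
    - {"translation": [0.365,-0.337,0],"twist": 0,"hand": 1}
    - {"translation": [0.365,-0.337,0],"twist": 0,"hand": 1}
    - {"translation": [0.365,-0.337,0],"twist": 0,"hand": 1}
    - {"translation": [0.365,-0.337,0],"twist": 0,"hand": 1}

```text
time: 2.1
tool_pos: [0.3964, -0.2324, 0.2537]
tool_rot: [0.0, 0.985, 0.173, 0.0]
contact_force: [0.7, -0.2, 0.3]
gripper_width: 0.999
grasp_force: 0.0
```

>>> apply_moves:
  targets:
    - {"translation": [0.365,-0.337,0],"twist": 0,"hand": 1}
    - {"translation": [0.365,-0.337,0],"twist": 0,"hand": 1}
    - {"translation": [0.365,-0.337,0],"twist": 0,"hand": 1}
    - {"translation": [0.365,-0.337,0],"twist": 0,"hand": 1}
    - {"translation": [0.365,-0.337,0],"twist": 0,"hand": 1}
    - {"translation": [0.365,-0.337,0],"twist": 0,"hand": 1}
    - {"translation": [0.365,-0.337,0],"twist": 0,"hand": 1}
    - {"translation": [0,0,0],"twist": -1,"hand": 1}

```text
time: 2.9
tool_pos: [0.5567, 0.0795, 0.2531]
tool_rot: [-0.001, 0.974, 0.227, 0.0]
contact_force: [-0.9, -1.1, -0.6]
gripper_width: 0.997
grasp_force: 0.0
```

>>> apply_moves:
  targets:
    - {"translation": [0,0,0.15],"twist": -1,"hand": 1}
    - {"translation": [0,0,0.15],"twist": -1,"hand": 1}
    - {"translation": [0,0,0.15],"twist": -1,"hand": 1}
    - {"translation": [0,0,0.15],"twist": -1,"hand": 1}
    - {"translation": [0,0,0.15],"twist": -1,"hand": 1}
    - {"translation": [0,0,0.15],"twist": -1,"hand": 1}
    - {"translation": [0,0,0.15],"twist": -1,"hand": 1}
    - {"translation": [0,0,0.15],"twist": -1,"hand": 1}

```text
time: 3.7
tool_pos: [0.5554, 0.0748, 0.1328]
tool_rot: [0.0, 0.81, 0.586, 0.0]
contact_force: [0.4, 0.3, 0.2]
gripper_width: 0.999
grasp_force: 0.0
```

>>> apply_moves:
  targets:
    - {"translation": [0,0,0],"twist": -1,"hand": 1}
    - {"translation": [0,0,0],"twist": -1,"hand": 1}
    - {"translation": [0,0,0],"twist": -1,"hand": 0.6}
    - {"translation": [0,0,0],"twist": 0,"hand": 0.6}

```text
time: 4.1
tool_pos: [0.5554, 0.0749, 0.1334]
tool_rot: [0.0, 0.715, 0.699, 0.0]
contact_force: [0.1, -0.8, 0.2]
gripper_width: 0.694
grasp_force: 0.0
```

>>> apply_moves:
  targets:
    - {"translation": [0.13,0.04,0.3],"twist": 0,"hand": 0.6}
    - {"translation": [0,0,0.2],"twist": 0,"hand": 0.6}
    - {"translation": [0,0,0.09],"twist": 0,"hand": 0.6}
    - {"translation": [0,0,0],"twist": 0,"hand": 0.6}
    - {"translation": [0,0,0],"twist": 0,"hand": 0}
    - {"translation": [0,0,0],"twist": 0,"hand": 0}
    - {"translation": [0,0,0],"twist": 0,"hand": 0}
    - {"translation": [0,0,0],"twist": 0,"hand": 0}

```text
time: 4.9
tool_pos: [0.5609, 0.0877, 0.0761]
tool_rot: [0.001, 0.715, 0.699, 0.001]
contact_force: [1.3, 0.0, 5.0]
gripper_width: 0.196
grasp_force: 60.8
```

>>> apply_moves:
  targets:
    - {"translation": [0,0,-0.05],"twist": 0,"hand": 0}
    - {"translation": [0,0,-0.03],"twist": 0,"hand": 0}
    - {"translation": [0,0,-0.03],"twist": 0,"hand": 0}
    - {"translation": [0,0,0],"twist": 0,"hand": 0}

```text
time: 5.3
tool_pos: [0.5593, 0.0872, 0.0844]
tool_rot: [0.0, 0.715, 0.699, -0.0]
contact_force: [3.3, -2.5, -6.7]
gripper_width: 0.199
grasp_force: 59.4
```

```bash
python3 - <<'E'
from h import *
s=grab_frame("scene"); p=w2px("scene",[.56,.1,.05])[0]; print(p)
u,v=p.astype(int); cv2.imwrite("pics/s2.png",cv2.resize(s[v-70:v+80,u-110:u+90,::-1],None,fx=4,fy=4,interpolation=cv2.INTER_CUBIC))
E
```

```text
[388.64341973 243.17287151]
```

View pics/s2.png

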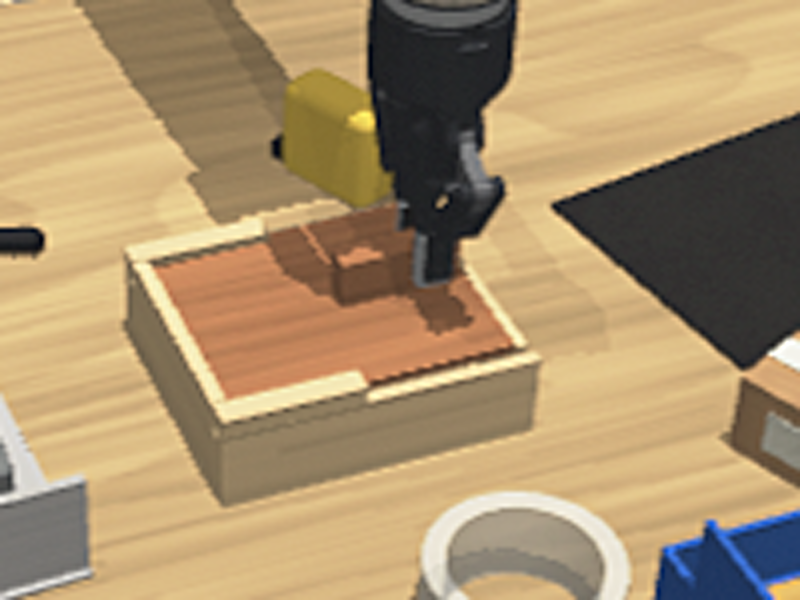

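The lid's lip end is raised above the cheek line near crop (520,340), and the bar is still gripped. Next I slide it out.

>>> apply_moves:
  targets:
    - {"translation": [0.05,0,-0.01],"twist": 0,"hand": 0}
    - {"translation": [0.1,0,0],"twist": 0,"hand": 0}
    - {"translation": [0.12,0,0],"twist": 0,"hand": 0}
    - {"translation": [0.12,0,0],"twist": 0,"hand": 0}
    - {"translation": [0,0,0],"twist": 0,"hand": 0}

```text
time: 5.85
tool_pos: [0.56, 0.1286, 0.0861]
tool_rot: [-0.001, 0.715, 0.7, 0.0]
contact_force: [0.7, 3.1, -4.1]
gripper_width: 0.199
grasp_force: 59.5
```

>>> apply_moves:
  targets:
    - {"translation": [0.15,0,0],"twist": 0,"hand": 0}
    - {"translation": [0.15,0,0],"twist": 0,"hand": 0}
    - {"translation": [0.15,0,-0.03],"twist": 0,"hand": 0}
    - {"translation": [0.1,0,-0.2],"twist": 0,"hand": 0}
    - {"translation": [0,0,-0.3],"twist": 0,"hand": 0}

```text
time: 6.35
tool_pos: [0.5603, 0.1839, 0.1385]
tool_rot: [-0.001, 0.714, 0.7, -0.001]
contact_force: [0.6, -0.5, -1.9]
gripper_width: 0.198
grasp_force: 59.9
```

```bash
python3 - <<'E'
from h import *
s=grab_frame("scene"); cv2.imwrite("pics/s3.png",s[150:330,250:560,::-1])
print(tool()[0])
E
```

```text
[0.56440535 0.18421138 0.14632329]
```

View pics/s3.png

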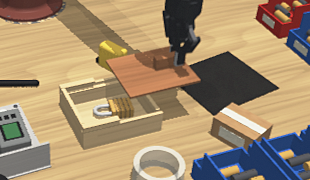

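The padlock is visible in the open box at crop (115,108) with its shackle towards image-left, which is box +x. The lid is held roughly level.

>>> apply_moves:
  targets:
    - {"translation": [0.42,-0.06,0],"twist": 0,"hand": 0}
    - {"translation": [0.42,-0.06,0],"twist": 0,"hand": 0}
    - {"translation": [0.42,-0.06,0],"twist": 0,"hand": 0}
    - {"translation": [0.42,-0.08,0.1],"twist": 0,"hand": 0}
    - {"translation": [0.42,-0.08,0.2],"twist": 0,"hand": 0}
    - {"translation": [0,0,0.3],"twist": 0,"hand": 0}
    - {"translation": [0,0,0.2],"twist": 0,"hand": 0}
    - {"translation": [0,0,0.1],"twist": 0,"hand": 0}

```text
time: 7.2
tool_pos: [0.5307, 0.3932, 0.047]
tool_rot: [-0.0, 0.714, 0.7, -0.001]
contact_force: [-0.6, -1.4, -2.0]
gripper_width: 0.196
grasp_force: 59.8
```

>>> apply_moves:
  targets:
    - {"translation": [0,0,0.07],"twist": 0,"hand": 0}
    - {"translation": [0,0,0.03],"twist": 0,"hand": 0}
    - {"translation": [0,0,0],"twist": 0,"hand": 0}

```text
time: 7.5
tool_pos: [0.533, 0.3927, 0.0405]
tool_rot: [0.0, 0.715, 0.699, 0.001]
contact_force: [-0.3, 0.2, -1.3]
gripper_width: 0.197
grasp_force: 60.0
```

>>> apply_moves:
  targets:
    - {"translation": [0,0,0.03],"twist": 0,"hand": 0}
    - {"translation": [0,0,0],"twist": 0,"hand": 0}

```text
time: 7.7
tool_pos: [0.5337, 0.393, 0.0382]
tool_rot: [0.0, 0.715, 0.699, 0.002]
contact_force: [0.4, 1.8, 3.0]
gripper_width: 0.198
grasp_force: 60.5
```

>>> apply_moves:
  targets:
    - {"translation": [0,0,0.02],"twist": 0,"hand": 0}
    - {"translation": [0,0,0],"twist": 0,"hand": 0}

```text
time: 7.9
tool_pos: [0.5339, 0.3932, 0.0372]
tool_rot: [0.001, 0.715, 0.699, 0.002]
contact_force: [-2.3, 0.2, 8.8]
gripper_width: 0.196
grasp_force: 61.5
```

>>> apply_moves:
  targets:
    - {"translation": [0,0,0],"twist": 0,"hand": 0.6}
    - {"translation": [0,0,0],"twist": 0,"hand": 0.6}
    - {"translation": [0,0,0],"twist": 0,"hand": 0.6}
    - {"translation": [0,0,-0.3],"twist": 0,"hand": 0.6}
    - {"translation": [0,0,-0.5],"twist": 0,"hand": 0.7}
    - {"translation": [0,0,-0.5],"twist": 0,"hand": 0.7}
    - {"translation": [0,0,-0.4],"twist": 0,"hand": 0.7}
    - {"translation": [-0.5,0,0],"twist": 0,"hand": 0.7}

```text
time: 8.7
tool_pos: [0.5346, 0.3471, 0.2135]
tool_rot: [0.002, 0.713, 0.701, 0.008]
contact_force: [-0.0, -1.4, 0.5]
gripper_width: 0.699
grasp_force: 0.0
```

```bash
python3 - <<'E'
from h import *
t=grab_frame("top"); cv2.imwrite("pics/t4.png",cv2.resize(t[190:310,100:340,::-1],None,fx=3.3,fy=3.3,interpolation=cv2.INTER_CUBIC))
for q,z in [("lock",.030),("lid",.009)]:
    for d in regions_of("top",q)[:2]: print(q,round(d["score"],2),*rect(d["pixels"],"top",z))
print([(d["point"],d["score"]) for d in recognise("top","lock")]); print(state())
E
```

```text
lock 0.66 [552.4  41.6] [87. 47.] 78.4 [554.6  48.6]
lid 0.6 [532.6 337.1] [165.7 135. ] 88.8 [531.9 335.8]
lid 0.31 [527.3 333.9] [177.4 199.9] 10.1 [517.1 329.4]
[([0.5543, 0.0516, 0.0322], 0.66)]
{'time': 8.9, 'joint_pos': array([4.53705336e-01, 1.02154113e-01, 1.64463944e+00, 3.54621235e-04,
       1.39561592e+00, 4.77262116e-01]), 'joint_vel': array([ 0.02154535,  0.02771647, -0.01276021,  0.00413895, -0.00145276,
        0.00272017]), 'joint_efforts': array([-6.87566232e-01, -4.18544447e+01, -3.65690696e+01, -6.68424089e-02,
        2.50744738e-02, -1.52062916e-02]), 'tool_pos': array([0.53100012, 0.34158517, 0.20366811]), 'tool_rot': array([-2.94164598e-04,  7.15407692e-01,  6.98707118e-01, -3.32782158e-04]), 'contact_force': array([-0.42437546, -0.72165289, -0.07664437]), 'ft_torque': array([ 0.02621397,  0.05154802, -0.00488166]), 'grasp_force': 0.0, 'gripper_width': 0.7002411983488358}
```

View pics/t4.png

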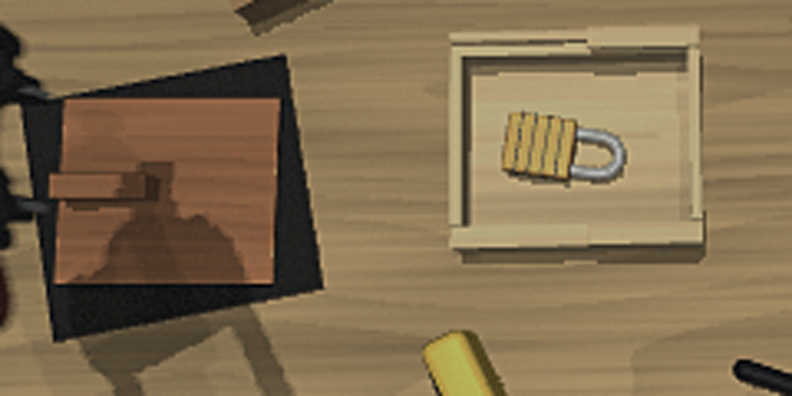

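The top crop shows the lid on the mat at (165,190). The lock body corners are at (510,111), (578,119), (571,181) and (502,172), with the shackle end at (626,158).

```bash
python3 - <<'E'
from h import *
p=px2w("top",np.array([(510,111),(578,119),(571,181),(502,172)])/3.3+[99.6,189.6],.030)
sh=px2w("top",np.array([(627,158)])/3.3+[99.6,189.6],.022)
print(np.round(p*1000,1)[:,:2].tolist(),p.mean(0),sh)
d=p[1]+p[2]-p[0]-p[3]; a=np.degrees(np.arctan2(d[1],d[0])); print("ang",a, np.degrees(np.arctan2(*(sh[0]-p.mean(0))[[1,0]])))
c=p.mean(0); print(plan([c[0],c[1],.13]))
E
```

```text
[[583.1, 80.2], [576.1, 30.6], [530.6, 36.1], [538.3, 86.2]] [0.55705966 0.05828204 0.03      ] [[ 0.54768478 -0.00438252  0.022     ]]
ang -98.36524749706378 -98.50858505821623
[-2.83  0.33  0.74]
```

>>> apply_moves:
  targets:
    - {"translation": [-0.47,0.055,0.1],"twist": 0,"hand": 0.7}
    - {"translation": [-0.47,0.055,0.1],"twist": 0,"hand": 0.7}
    - {"translation": [-0.47,0.055,0.1],"twist": 0,"hand": 0.7}
    - {"translation": [-0.47,0.055,0.1],"twist": 0,"hand": 0.7}
    - {"translation": [-0.47,0.055,0.1],"twist": 0,"hand": 0.7}
    - {"translation": [-0.48,0.055,0.1],"twist": 0,"hand": 0.7}
    - {"translation": [0,0,0.1],"twist": 1,"hand": 0.7}
    - {"translation": [0,0,0],"twist": 0.26,"hand": 0.7}

```text
time: 9.7
tool_pos: [0.5568, 0.0581, 0.1315]
tool_rot: [-0.002, 0.759, 0.652, -0.002]
contact_force: [-0.1, 0.7, -0.1]
gripper_width: 0.698
grasp_force: 0.0
```

>>> apply_moves:
  targets:
    - {"translation": [0,0,0],"twist": 0,"hand": 0.7}

```text
time: 9.8
tool_pos: [0.5578, 0.0595, 0.1335]
tool_rot: [-0.001, 0.757, 0.654, -0.001]
contact_force: [0.2, -0.3, -0.0]
gripper_width: 0.704
grasp_force: 0.0
```

```bash
python3 - <<'E'
from h import *
print(tool(),plan([.557,.058,.031]))
E
```

```text
(array([0.55775581, 0.05951861, 0.1334936 ]), array([[ 1.45628811e-01,  9.89337866e-01, -1.68409932e-03],
       [ 9.89339288e-01, -1.45628343e-01,  3.97919343e-04],
       [ 1.48424080e-04, -1.72409415e-03, -9.99998503e-01]])) [-0.02 -0.    1.02]
```

>>> apply_moves:
  targets:
    - {"translation": [-0.02,0,0.4],"twist": 0,"hand": 0.7}
    - {"translation": [0,0,0.35],"twist": 0,"hand": 0.7}
    - {"translation": [0,0,0.15],"twist": 0,"hand": 0.7}
    - {"translation": [0,0,0.1],"twist": 0,"hand": 0.7}
    - {"translation": [0,0,0.0],"twist": 0,"hand": 0.7}

```text
time: 10.3
tool_pos: [0.5575, 0.0575, 0.0338]
tool_rot: [-0.0, 0.757, 0.653, -0.0]
contact_force: [0.6, 0.3, -0.2]
gripper_width: 0.702
grasp_force: 0.0
```

>>> apply_moves:
  targets:
    - {"translation": [0,0,0],"twist": 0,"hand": 0.3}
    - {"translation": [0,0,0],"twist": 0,"hand": 0.3}
    - {"translation": [0,0,0],"twist": 0,"hand": 0.3}
    - {"translation": [0,0,0],"twist": 0,"hand": 0.3}

```text
time: 10.7
tool_pos: [0.5593, 0.0569, 0.0364]
tool_rot: [0.001, 0.757, 0.653, 0.001]
contact_force: [0.1, 0.6, 5.8]
gripper_width: 0.497
grasp_force: 64.0
```

>>> apply_moves:
  targets:
    - {"translation": [0,0,-0.1],"twist": 0,"hand": 0.3}
    - {"translation": [0,0,-0.3],"twist": 0,"hand": 0.3}
    - {"translation": [0,0,-0.4],"twist": 0,"hand": 0.3}
    - {"translation": [0,0,-0.4],"twist": 0,"hand": 0.3}
    - {"translation": [-0.2,0.03,-0.1],"twist": 0,"hand": 0.3}
    - {"translation": [-0.4,0.06,0],"twist": 0,"hand": 0.3}
    - {"translation": [-0.4,0.06,0],"twist": 0,"hand": 0.3}

```text
time: 11.4
tool_pos: [0.5573, -0.045, 0.1648]
tool_rot: [0.0, 0.757, 0.654, -0.0]
contact_force: [0.5, 0.2, -3.5]
gripper_width: 0.499
grasp_force: 62.9
```

>>> apply_moves:
  targets:
    - {"translation": [-0.4,0.06,0],"twist": 0,"hand": 0.3}
    - {"translation": [-0.4,0.06,0],"twist": 0,"hand": 0.3}
    - {"translation": [-0.4,0.06,0],"twist": 0,"hand": 0.3}
    - {"translation": [-0.4,0.06,0],"twist": 0,"hand": 0.3}
    - {"translation": [-0.4,0.06,0],"twist": 0,"hand": 0.3}
    - {"translation": [-0.4,0.06,0],"twist": 0,"hand": 0.3}
    - {"translation": [-0.4,0.06,0],"twist": 0,"hand": 0.3}

```text
time: 12.1
tool_pos: [0.5569, -0.3287, 0.1634]
tool_rot: [-0.001, 0.758, 0.653, -0.0]
contact_force: [0.9, 0.5, -2.9]
gripper_width: 0.494
grasp_force: 62.9
```

>>> apply_moves:
  targets:
    - {"translation": [-0.4,0.06,0],"twist": 0,"hand": 0.3}
    - {"translation": [-0.12,0.02,0],"twist": 0,"hand": 0.3}
    - {"translation": [0,0,0],"twist": 0,"hand": 0.3}

```text
time: 12.4
tool_pos: [0.5573, -0.3815, 0.1634]
tool_rot: [-0.001, 0.758, 0.652, -0.0]
contact_force: [-0.0, 0.4, -3.5]
gripper_width: 0.497
grasp_force: 62.9
```

```bash
python3 - <<'E'
from h import *
print(tool()[0],plan([.557,-.379,.032]))
E
```

```text
[ 0.55725694 -0.38150218  0.16339136] [ 0.02 -0.    1.31]
```

Force -3.3 N confirms it is holding the lock. I'll lower it into the tray.

>>> apply_moves:
  targets:
    - {"translation": [0.02,0,0.4],"twist": 0,"hand": 0.3}
    - {"translation": [0,0,0.4],"twist": 0,"hand": 0.3}
    - {"translation": [0,0,0.25],"twist": 0,"hand": 0.3}
    - {"translation": [0,0,0.1],"twist": 0,"hand": 0.3}
    - {"translation": [0,0,0.05],"twist": 0,"hand": 0.3}
    - {"translation": [0,0,0.0],"twist": 0,"hand": 0.3}

```text
time: 13.0
tool_pos: [0.5591, -0.3777, 0.045]
tool_rot: [0.0, 0.757, 0.653, 0.0]
contact_force: [0.0, -0.6, -2.4]
gripper_width: 0.496
grasp_force: 62.8
```

>>> apply_moves:
  targets:
    - {"translation": [0,0,0.06],"twist": 0,"hand": 0.3}
    - {"translation": [0,0,0.02],"twist": 0,"hand": 0.3}
    - {"translation": [0,0,0.0],"twist": 0,"hand": 0.3}

```text
time: 13.3
tool_pos: [0.5588, -0.3783, 0.0368]
tool_rot: [0.0, 0.757, 0.653, 0.0]
contact_force: [0.5, 0.9, -3.9]
gripper_width: 0.501
grasp_force: 62.9
```

>>> apply_moves:
  targets:
    - {"translation": [0,0,0.03],"twist": 0,"hand": 0.3}
    - {"translation": [0,0,0.0],"twist": 0,"hand": 0.3}

```text
time: 13.5
tool_pos: [0.5593, -0.3787, 0.0344]
tool_rot: [0.001, 0.757, 0.653, 0.0]
contact_force: [0.4, -0.6, 0.0]
gripper_width: 0.498
grasp_force: 63.3
```

>>> apply_moves:
  targets:
    - {"translation": [0,0,0.015],"twist": 0,"hand": 0.3}
    - {"translation": [0,0,0.0],"twist": 0,"hand": 0.3}

```text
time: 13.7
tool_pos: [0.5593, -0.3788, 0.0344]
tool_rot: [0.001, 0.757, 0.653, 0.0]
contact_force: [-3.4, 2.8, 7.1]
gripper_width: 0.5
grasp_force: 64.2
```

>>> apply_moves:
  targets:
    - {"translation": [0,0,0],"twist": 0,"hand": 0.7}
    - {"translation": [0,0,0],"twist": 0,"hand": 0.7}
    - {"translation": [0,0,0],"twist": 0,"hand": 0.7}
    - {"translation": [0,0,-0.1],"twist": 0,"hand": 0.7}
    - {"translation": [0,0,-0.3],"twist": 0,"hand": 0.7}
    - {"translation": [0,0,-0.5],"twist": 0,"hand": 0.7}
    - {"translation": [0,0,-0.4],"twist": 0,"hand": 0.7}
    - {"translation": [0,0,0],"twist": 1,"hand": 0}

```text
time: 14.5
tool_pos: [0.5621, -0.381, 0.172]
tool_rot: [0.007, 0.79, 0.613, 0.002]
contact_force: [0.2, 0.0, 0.2]
gripper_width: 0.546
grasp_force: 0.0
```

>>> apply_moves:
  targets:
    - {"translation": [0,0,0],"twist": 1,"hand": 0}
    - {"translation": [0,0,0],"twist": 1,"hand": 0}
    - {"translation": [0,0,0],"twist": 1,"hand": 0}
    - {"translation": [0,0,0],"twist": 1,"hand": 0}
    - {"translation": [0,0,0],"twist": 1,"hand": 0}
    - {"translation": [0,0,0],"twist": 1,"hand": 0}
    - {"translation": [0,0,0],"twist": 1,"hand": 0}
    - {"translation": [0,0,0],"twist": 1,"hand": 0}

```text
time: 15.3
tool_pos: [0.5587, -0.3782, 0.1625]
tool_rot: [0.0, 0.967, 0.256, 0.0]
contact_force: [-0.5, 0.0, 0.6]
gripper_width: -0.003
grasp_force: 0.0
```

>>> apply_moves:
  targets:
    - {"translation": [0,0,0],"twist": 1,"hand": 0}
    - {"translation": [0,0,0],"twist": 1,"hand": 0}
    - {"translation": [0,0,0],"twist": 1,"hand": 0}
    - {"translation": [0,0,0],"twist": 1,"hand": 0}
    - {"translation": [0,0,0],"twist": 1,"hand": 0}
    - {"translation": [0,0,0],"twist": 0.1,"hand": 0}
    - {"translation": [0,0,0],"twist": 0,"hand": 0}

```text
time: 16.0
tool_pos: [0.5587, -0.3781, 0.1623]
tool_rot: [0.0, 1.0, 0.007, 0.0]
contact_force: [-0.2, 0.5, -0.3]
gripper_width: -0.0
grasp_force: 0.0
```

```bash
python3 - <<'E'
from h import *
t=grab_frame("top"); cv2.imwrite("pics/t5.png",cv2.resize(t[170:340,320:510,::-1],None,fx=3.5,fy=3.5,interpolation=cv2.INTER_CUBIC))
for q,z in [("lock",.028),("counter",.049),("press_face",.029)]:
    for d in regions_of("top",q)[:2]: print(q,round(d["score"],2),*rect(d["pixels"],"top",z))
print(state()["gripper_width"],tool(),plan([.44,-.193,.15]))
E
```

```text
lock 0.72 [ 563.8 -355.5] [24.5 48.2] 52.1 [ 564.2 -358.4]
counter 0.76 [ 559.8 -192. ] [ 66.9 122.6] 88.1 [ 563.1 -192.9]
counter 0.39 [ 561.2 -350.3] [26.7 49.3] 53.9 [ 561.1 -353.2]
press_face 0.6 [ 506.3 -193.4] [21.7 12. ] 88.7 [ 506.4 -194. ]
press_face 0.55 [ 557.3 -193.5] [228.3 113.9] 0.4 [ 549.1 -192.1]
0.0010530316785526967 (array([ 0.55859945, -0.37809484,  0.16188884]), array([[ 9.99907023e-01,  1.36361770e-02,  2.43708171e-05],
       [ 1.36361780e-02, -9.99907022e-01, -4.26770437e-05],
       [ 2.37865994e-05,  4.30054005e-05, -9.99999999e-01]])) [-1.16 -1.87  0.12]
```

View pics/t5.png

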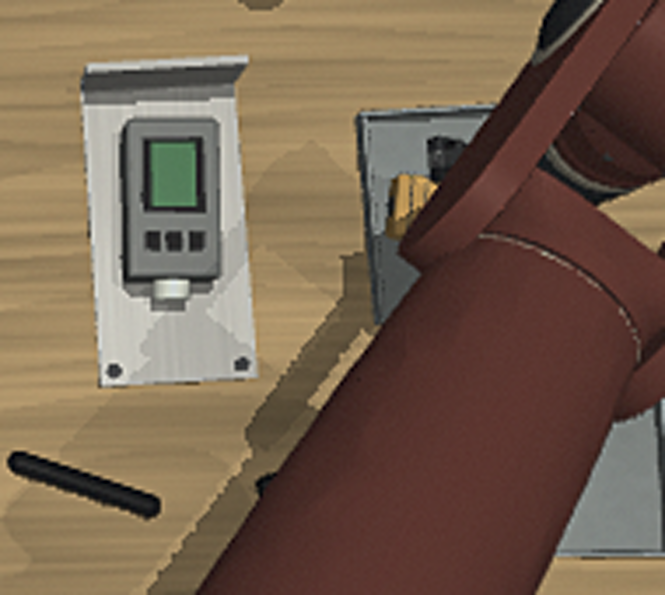

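The lock's brass body sits in the tray at crop (412,205), the counter is undisturbed and its button is at (171,290). I'll go behind the button.

>>> apply_moves:
  targets:
    - {"translation": [-0.24,-0.37,0],"twist": 0,"hand": 0}
    - {"translation": [-0.24,-0.37,0],"twist": 0,"hand": 0}
    - {"translation": [-0.24,-0.37,0],"twist": 0,"hand": 0}
    - {"translation": [-0.24,-0.37,0],"twist": 0,"hand": 0}
    - {"translation": [-0.24,-0.39,0],"twist": 0,"hand": 0}
    - {"translation": [0,0,0.4],"twist": 0,"hand": 0}
    - {"translation": [0,0,0.4],"twist": 0,"hand": 0}
    - {"translation": [0,0,0.2],"twist": 0,"hand": 0}

```text
time: 17.0
tool_pos: [0.4344, -0.1912, 0.0592]
tool_rot: [-0.001, 1.0, 0.007, -0.001]
contact_force: [0.0, -0.0, -0.5]
gripper_width: -0.002
grasp_force: 0.0
```

>>> apply_moves:
  targets:
    - {"translation": [0,0,0.22],"twist": 0,"hand": 0}
    - {"translation": [0,0,0],"twist": 0,"hand": 0}
    - {"translation": [0,0,0],"twist": 0,"hand": 0}

```text
time: 17.3
tool_pos: [0.4362, -0.1927, 0.04]
tool_rot: [-0.0, 1.0, 0.007, -0.0]
contact_force: [0.6, 0.2, -0.7]
gripper_width: -0.002
grasp_force: 0.0
```

```bash
python3 - <<'E'
from h import *
t=grab_frame("top"); 
d=regions_of("top","lock")[:1]
for e in d: print(e["score"],rect(e["pixels"],"top",.028))
print(tool()[0],plan([.465,-.1925,.038]))
E
```

```text
0.74 (array([ 555.7, -390.1]), array([89.4, 46.3]), 81.6, array([ 556.1, -384.2], dtype=float32))
[ 0.43730403 -0.19335635  0.04141185] [ 0.28 -0.01  0.03]
```

>>> apply_moves:
  targets:
    - {"translation": [0.25,0,0.03],"twist": 0,"hand": 0}
    - {"translation": [0.15,0,0],"twist": 0,"hand": 0}
    - {"translation": [0.1,0,0],"twist": 0,"hand": 0}
    - {"translation": [0.07,0,0],"twist": 0,"hand": 0}
    - {"translation": [0.07,0,0],"twist": 0,"hand": 0}
    - {"translation": [0.07,0,0],"twist": 0,"hand": 0}
    - {"translation": [0.05,0,0],"twist": 0,"hand": 0}

```text
time: 18.1
tool_pos: [0.5125, -0.1917, 0.0369]
tool_rot: [-0.0, 1.0, 0.006, -0.0]
contact_force: [-2.3, -0.4, 2.4]
gripper_width: -0.0
grasp_force: 1.1
```

>>> apply_moves:
  targets:
    - {"translation": [0.04,0,0],"twist": 0,"hand": 0}
    - {"translation": [0.03,0,0],"twist": 0,"hand": 0}
    - {"translation": [0,0,0],"twist": 0,"hand": 0}

```text
time: 18.4
tool_pos: [0.5193, -0.1916, 0.0367]
tool_rot: [-0.0, 1.0, 0.006, -0.0]
contact_force: [-1.6, -0.0, 1.9]
gripper_width: -0.001
grasp_force: 1.0
```

>>> apply_moves:
  targets:
    - {"translation": [0.04,0,0],"twist": 0,"hand": 0}
    - {"translation": [0.03,0,0],"twist": 0,"hand": 0}
    - {"translation": [0,0,0],"twist": 0,"hand": 0}

```text
time: 18.7
tool_pos: [0.5255, -0.1916, 0.0365]
tool_rot: [-0.0, 1.0, 0.007, -0.001]
contact_force: [-5.6, -0.8, 2.8]
gripper_width: 0.003
grasp_force: 2.9
```

>>> apply_moves:
  targets:
    - {"translation": [0.03,0,0],"twist": 0,"hand": 0}
    - {"translation": [0.02,0,0],"twist": 0,"hand": 0}
    - {"translation": [0,0,0],"twist": 0,"hand": 0}

```text
time: 19.0
tool_pos: [0.5262, -0.1916, 0.0364]
tool_rot: [-0.001, 1.0, 0.007, -0.007]
contact_force: [-23.4, -1.3, 16.6]
gripper_width: -0.003
grasp_force: 12.1
```

>>> apply_moves:
  targets:
    - {"translation": [0,0,0],"twist": 0,"hand": 0}
    - {"translation": [-0.05,0,0],"twist": 0,"hand": 0}
    - {"translation": [-0.1,0,0],"twist": 0,"hand": 0}
    - {"translation": [-0.3,0,0],"twist": 0,"hand": 0}
    - {"translation": [-0.4,0,0],"twist": 0,"hand": 0}
    - {"translation": [0,0,-0.4],"twist": 0,"hand": 0}
    - {"translation": [0,0,-0.4],"twist": 0,"hand": 0}
    - {"translation": [0,0,0],"twist": 0,"hand": 0}

```text
time: 19.8
tool_pos: [0.4501, -0.1946, 0.1234]
tool_rot: [0.003, 1.0, 0.006, 0.006]
contact_force: [0.4, -1.5, 1.3]
gripper_width: -0.005
grasp_force: 0.0
```

```bash
python3 - <<'E'
from h import *
t=grab_frame("scene"); cv2.imwrite("pics/s6.png",cv2.resize(t[180:360,80:560,::-1],None,fx=1.6,fy=1.6,interpolation=cv2.INTER_CUBIC))
print(tool()[0])
E
```

```text
[ 0.44888595 -0.19386065  0.12084181]
```

View pics/s6.png

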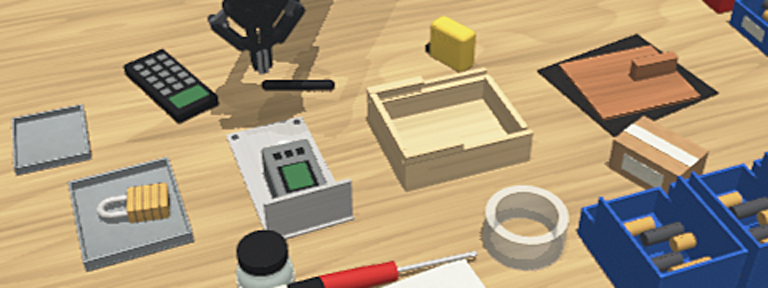

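The final view shows the lid flat on the mat at (635,80), the padlock flat in the large tray at (135,205), and the counter against the stop at (295,170). The bystanders are where they were, so I'm handing in.

```bash
python3 -c "
from plant import job_done; print(job_done())"
```

```text
the job is handed in; nothing more can be done
None
```

I finished and handed in the job at about 20 s on the robot's clock: the lid is flat on the mat, the padlock is in the large tray, and the counter is against the stop after a full press; the hand-in returned no verdict.

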